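File a kit carton in the bench drawer

TASK

Pull the drawer of the small bench cabinet all the way out to its stop, stand the white carton with the blue band upright and flat on the drawer's floor and let go of it, then push the drawer fully shut with the carton inside. Keep the carton upright throughout and do not move the cartons, boxes and bottles standing round about.

Things in the scene. Friction and masses are not known exactly. Their poses are not given: they have to be found in the camera images.
- cabinet: Fixed grey metal single-drawer bench cabinet, 150 deep (x) x 134 wide (y) x 92 high, standing on the counter. Origin: centre of its underside. The drawer front faces its own -x; the drawer slides out along its own -x.
- drawer (a joint): How far the drawer is pulled out, in m: 0 fully shut, 0.120 at its outer stop. It slides stiffly (about 2 N) and stays where it is left.
- drawer_handle (a point): Middle of the drawer's steel bar handle: round bar 10 mm thick, 90 mm long, level along the cabinet's y, 66 mm above the counter, 48 mm out from the blue drawer front (43 mm clear gap behind it), 26 mm below the cabinet's top. Moves with the drawer; axes as the cabinet's (-x points out of the cabinet).
- drawer_floor (a point): Centre of the drawer's inner floor (upper face, 18 mm above the counter); moves with it, axes as the cabinet's. Floor 118 (x) x 110 (y) mm inside; side and back walls 4 mm thick, only 20 mm above the floor; the blue front, 12 thick, 132 wide, rises 64 mm above it. At the stop the whole floor is in front of the cabinet. Things up to 66 mm above the floor pass the opening.
- blue_carton: The carton to put away: closed white carton with a blue band, 62 (x) x 90 (y) x 50 (z) mm, about 0.09 kg, loose on the counter. Origin: centre of its underside, z up. Grasp it across its 62 mm side.
- green_carton: Bystander: closed white carton with a green band, 50 (x) x 75 (y) x 65 (z) mm, loose. Origin: centre of its underside. It and the blue carton may have changed places.
- slide_box: Bystander: closed dark green slide box, 65 x 155 x 34 mm, loose. Origin: centre of its underside.
- wash_bottle: Bystander: white bottle with blue cap, 62 mm diameter, 150 mm tall, loose, behind the cabinet. Origin: centre of its underside.
- diluent_bottle: Bystander: white bottle with white cap and green band, 50 mm diameter, 120 mm tall, loose, right of the cabinet. Origin: centre of its underside.

How it is judged (in metres and radians):
On the way, in this order (a step that is already met when the one before it is completed fails the run):
1. The drawer is pulled out to its stop (at least 0.112 m of 0.120 m) (value of joint drawer above 0.112 m), for 0.2 s.
2. The blue carton stands upright on the floor of the open drawer (out by at least 0.09 m), released (x of blue_carton in the frame of drawer_floor between -0.032 and 0.032 m and y of blue_carton in the frame of drawer_floor between -0.028 and 0.028 m and z of blue_carton in the frame of drawer_floor between -0.006 and 0.006 m and angle between blue_carton's own z axis and vertical below 0.1 rad and contact force between the fingers and blue_carton below 0.1 N and value of joint drawer above 0.09 m), for 0.2 s.
At the end, for the whole second after the job is handed in: Drawer shut within 4 mm, at rest; blue carton inside, released, at rest, upright within 0.1 rad, underside within 6 mm of the drawer's floor, centre within 32 mm (along) and 28 mm (across) of its centre; green carton, slide box and both bottles within 30 mm of their start (x of blue_carton in the frame of drawer_floor between -0.032 and 0.032 m and y of blue_carton in the frame of drawer_floor between -0.028 and 0.028 m and z of blue_carton in the frame of drawer_floor between -0.006 and 0.006 m and angle between blue_carton's own z axis and vertical below 0.1 rad and contact force between the fingers and blue_carton below 0.1 N and value of joint drawer below 0.004 m and velocity of joint drawer below 0.01 m/s and linear speed of blue_carton below 0.02 m/s and distance of each of green_carton, slide_box, wash_bottle, diluent_bottle from where it was at the start of the episode below 0.03 m); the robot touches nothing.
It fails at once if The blue carton is tipped over by more than 0.6 rad (angle between blue_carton's own z axis and vertical above 0.6 rad).
It fails at once if The green carton is pushed or carried more than 30 mm from its place (distance of green_carton from where it was at the start of the episode above 0.03 m).
It fails at once if The slide box is pushed or carried more than 30 mm from its place (distance of slide_box from where it was at the start of the episode above 0.03 m).
It fails at once if The wash bottle is pushed or carried more than 30 mm from its place (distance of wash_bottle from where it was at the start of the episode above 0.03 m).
It fails at once if The diluent bottle is pushed or carried more than 30 mm from its place (distance of diluent_bottle from where it was at the start of the episode above 0.03 m).
It also fails if it takes over 69 s, if anything falls off the work surface, if the arm or the gripper's body presses on something with over 40 N, if the wrist force passes 120 N, or if a joint passes its speed limit or range.

ROBOT

A 6-joint arm with a two-finger parallel gripper is mounted at the origin on a cart in front of the work surface, level with it; the furniture and walls round the work are solid. World frame = base frame: x ahead of the robot, y to its left, z up, the work surface at z = 0. Lengths are in mm, angles in rad, forces in N, time in s.
With the tool pointing down it reaches from about 275 to 750 mm from the base axis. Payload 10.2 kg.
Tool frame: the origin (TCP) lies at the centre of the arm's flange, where the gripper is bolted on; the fingertips stand 166 mm ahead of it and the grasp point (between the pads) lies 147 mm ahead of it; z points along the fingers, y is the line along which they close (so a half turn about z gives the same grasp; the last joint's range is limited). The gripper opens to 88 mm and grips with 3 to 60 N. Pads are 18 mm wide; open, the fingers measure 123 mm over their backs; the gripper's body (75 mm by 187 mm) begins 45 mm behind the grasp point.
Start: joints at [-1.529, 0.313, 1.498, -0, 1.331, -0.223], TCP at [137.388, -506.712, 404.72] pointing down, gripper open.
Joint ranges: [-2.94, 2.94], [-0.97, 2.17], [0.19, 2.56], [-1.23, 4.37], [0.02, 3.11], [-2.88, 2.88]. Speed limits (rad/s): [2.39, 2.39, 3.01, 3.14, 3.14, 3.14].

INTERFACE

Orientations are given as a unit quaternion [x, y, z, w].
In Python, from workcell import sensors, viewer, workorder gives the robot as it stands. The module is installed in compiled form; this text tells all that it offers.
- The arm moves only by the tool jog_arm, never from a script. Its argument "series" is one flat list of numbers, 5 for each row, row after row: the closure, from -1 (fully open) to 1 (shut), then the shift along the tool's x, y, z as a fraction of full scale, then the turn about the tool's z as a fraction of full scale. In form: [fingers, tx, ty, tz, spin, fingers, tx, ty, tz, spin, ...]. A call has exactly 5 rows; each row is the pose to reach, as a shift and turn from the pose commanded when the call began, along the tool's axes at that moment; what a row does not reach only later rows make up. Full scale, the value 1, is 0.1 m for a shift and pi/4 rad for a turn. A row lasts 1/12 s, in which the tool goes at most 41.7 mm and 7.16 degrees, less where a joint would pass 70% of its speed; a pose out of reach is approached as far as the arm can. A call with a number of a shift or a turn outside -1 to 1 is refused whole. A call with a gripper value outside its range is refused whole. The fingers move at their own pace and stop on an object; "squeeze" is the grip in N (left out, the last holds). Time passes only in rows, so rows that repeat a pose let the fingers close, or fill a call up. It gives the time, the measured TCP pose, the force, the opening and the grip force at its end, in the units of the state.
- sensors.get_state(): the state, without advancing time (a new reading comes with each control period).
- viewer.camera(name): name is "scene" or "top" or "wrist"; returns a dict with "frame" (420x560x3 uint8, blue, green, red), "range_z" (420x560 float32, mm along the optical axis (not along the pixel's ray), 0 where there is no reading), "mtx" (3x3 intrinsics, pixels), "pose" (4x4, takes a point from camera to world coordinates). Camera axes: x right, y up, looking along -z (the intrinsics and any distortion apply to the point x, -y, -z); pixel columns grow to the right and rows downward; lengths in mm; the calibration is good to about 2 mm. The wrist camera is an equidistant fisheye: a pixel r from the principal point sees the ray r / f radians off the axis. A picture is of the moment at which its call begins.
- workorder.job_done(): hands the job in; it is judged then, once.
The state is a dict: "clock": time; "joint_positions": joint angles; "joint_vel": joint speeds; "tau": joint torques, N m; "ee_pos": TCP position; "ee_rot": TCP orientation; "wrist_force": force on the tool from outside, world axes, zero at the start; "moment": the same for the moment, N m; "finger_gap": finger opening in mm; "grasp_force": force on a finger pad.
Only numpy, scipy, OpenCV 4.12 (cv2) and the standard library are available. Lean on these libraries where they do the work, as an engineer would, in place of code of your own. Each camera call takes 0.05 s, during which the arm holds its last target. There are 200 camera calls.

## Working session

There is one attempt and no reset: what is moved stays moved. The work goes in short steps, Python scripts to look and compute and a tool call to move; the robot and the scene stay as the last step left them, time stands still between calls to the robot, and variables do not carry over. Pictures are saved under pics/ and viewed, at most 10 in all, crops included, and the job is handed in when it is done.

Besides the shell and the picture viewer there is one more tool, called after "Emit:" as a command line: name --argument value ..., lists and objects as JSON in quotes. jog_arm: Moves the arm, as the interface text tells. Shift numbers are shares of 0.1 m and turn numbers shares of pi/4 rad, none past 1 either way. Its arguments: {"type":"object","properties":{"series":{"type":"array","items":{"type":"number"}},"squeeze":{"type":"number"}},"required":["series"]}

```bash
mkdir -p pics
cat > h.py <<'E'
import numpy as np,cv2
from workcell import sensors,viewer,workorder
def pts(c):
    K=c["mtx"];z=c["range_z"];v,u=np.mgrid[:z.shape[0],:z.shape[1]]
    P=np.stack([(u-K[0,2])/K[0,0]*z,-(v-K[1,2])/K[1,1]*z,-z],-1)
    return P@c["pose"][:3,:3].T+c["pose"][:3,3]
E
python3 - <<'E'
from h import *
print(sensors.get_state())
for n in("scene","top"):
    c=viewer.camera(n);cv2.imwrite(f"pics/{n}0.png",c["frame"]);np.savez(n+"0.npz",**c)
    print(n,c["mtx"],c["pose"])
E
```

```text
{'clock': 0.0, 'joint_positions': array([-1.52941620e+00,  3.13424808e-01,  1.49842880e+00,  1.30242494e-05,
        1.33098175e+00, -2.23380132e-01]), 'joint_vel': array([ 1.39046987e-03, -5.68068445e-04,  3.42519388e-04, -2.23424336e-04,
        7.48776337e-05,  2.83975268e-04]), 'tau': array([ 1.10635807e-03, -4.02208865e+01, -2.52269483e+01,  6.94921031e-02,
        3.52463673e-02, -9.59776071e-05]), 'ee_pos': array([ 137.37855831, -506.66608669,  404.17694634]), 'ee_rot': array([ 9.91250553e-01,  1.31992254e-01,  6.27636362e-05, -6.18206072e-04]), 'wrist_force': array([-0.19526069,  0.53247248, -0.77112518]), 'moment': array([-0.01752229,  0.08789706,  0.01988579]), 'grasp_force': 0.0, 'finger_gap': 88.12438257032274}
scene [[416.19277453   0.         280.43626238]
 [  0.         416.19277453 203.95418402]
 [  0.           0.           1.        ]] [[-7.88571961e-01  3.23396065e-01 -5.23038476e-01  4.43311538e+00]
 [-6.14873652e-01 -4.01934826e-01  6.78512187e-01  9.23855919e+02]
 [ 9.20079264e-03  8.56658264e-01  5.15802253e-01  6.51234403e+02]
 [ 0.00000000e+00  0.00000000e+00  0.00000000e+00  1.00000000e+00]]
top [[464.55266269   0.         284.4628769 ]
 [  0.         464.55266269 202.60121485]
 [  0.           0.           1.        ]] [[ 2.75837329e-02  9.95389755e-01 -9.18606153e-02  4.77772324e+02]
 [-9.99619410e-01  2.75051290e-02 -2.12181515e-03  1.73507559e+02]
 [ 4.14605002e-04  9.18841817e-02  9.95769615e-01  1.32235768e+03]
 [ 0.00000000e+00  0.00000000e+00  0.00000000e+00  1.00000000e+00]]
```

View pics/scene0.png

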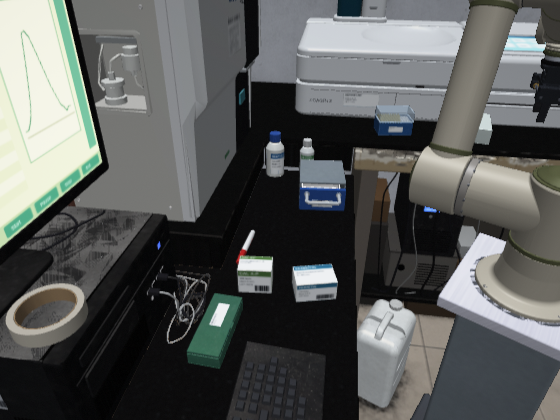

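View pics/top0.png

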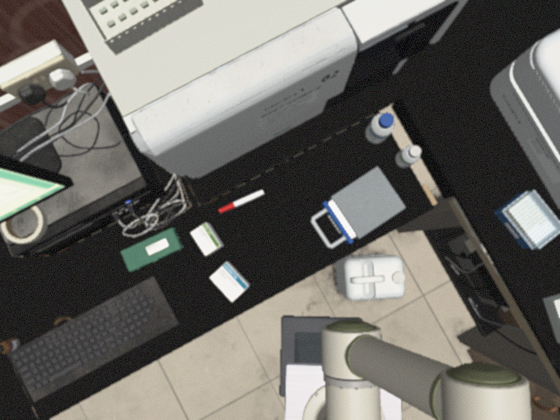

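Cabinet grey top is near top-view (367,203), with its handle at (327,229). The blue carton is at (229,281), the green carton at (206,238), the slide box at (150,250) and the bottles at (380,125) and (410,155).

Run:
```python
from h import *
c=dict(np.load("top0.npz"));P=pts(c);z=P[...,2]
for name,(u,v),h,r in(("cab",(367,203),92,60),("blue",(229,281),50,30),("green",(206,238),65,25),("slide",(150,250),34,40),("wash",(380,125),150,15),("dil",(408,157),120,15),("handle",(325,230),66,28)):
    m=np.zeros(z.shape,np.uint8);m[v-r:v+r,u-r:u+r]=1
    m&=(abs(z-h)<7).astype(np.uint8)
    n,l,s,ce=cv2.connectedComponentsWithStats(m)
    k=1+s[1:,4].argmax();q=P[l==k]
    b=cv2.minAreaRect(q[:,:2].astype(np.float32))
    print(name,s[k,4],"z",np.median(q[:,2]).round(1),"rect",np.round(b[0],1),np.round(b[1],1),round(b[2],1),"mean",q.mean(0).round(1))
    if name=="handle": print(cv2.fitLine(q[:,:2].astype(np.float32),2,0,.01,.01).ravel(), [s[i,4] for i in range(1,n)])
```

```text
cab 2830 z 92.1 rect [599.7 -45.8] [133.8 152. ] 34.9 mean [599.2 -45.4  92.1]
blue 772 z 50.8 rect [376.6 321.2] [90.1 63.7] 45.1 mean [376.7 321.   50.7]
green 525 z 65.6 rect [490.2 387.4] [75.2 50.9] 35.3 mean [490.  387.   65.5]
slide 1271 z 33.9 rect [456.1 542. ] [ 65.1 155.6] 26.5 mean [457.2 542.1  33.8]
wash 171 z 149.3 rect [809.4 -80.2] [38.1 35.5] 13.4 mean [808.8 -80.7 149.3]
dil 107 z 119.4 rect [ 736.2 -162.5] [28.8 29.7] 88.1 mean [ 734.8 -162.1  119.6]
handle 228 z 69.8 rect [525.8  58.7] [119.9  53.2] 34.9 mean [520.3  65.2  69.3]
[  0.8114113   0.5844755 520.2646     65.16899  ] [np.int32(228), np.int32(1), np.int32(2), np.int32(1), np.int32(2), np.int32(1), np.int32(2), np.int32(6)]
```

```bash
cat >> h.py <<'E'
from scipy.spatial.transform import Rotation as R
C=np.array([599.6,-45.6]);A=np.radians(124.9);o=np.array([np.cos(A),np.sin(A)]);t=np.array([-o[1],o[0]])
def go(x,y,z,ydir=None):
    "tool-axis shift (mm) to bring the grasp point to x,y,z, and spin (deg) to bring tool y to +-ydir(deg)"
    s=sensors.get_state();r=R.from_quat(s["ee_rot"]);T=r.as_matrix()
    g=s["ee_pos"]+147*T[:,2]
    sp=None
    if ydir is not None:
        cur=np.degrees(np.arctan2(T[1,1],T[0,1]));sp=-((ydir-cur+90)%180-90)
    print("grasp",g.round(1),"shift",(T.T@(np.array([x,y,z])-g)).round(1),"spin deg",sp,"T",s["clock"],"gap",s["finger_gap"],"F",s["wrist_force"].round(1))
E
python3 - <<'E'
from h import *
c=dict(np.load("top0.npz"));P=pts(c);q=P[200:260,290:370].reshape(-1,3)
d=q[:,:2]-C;a=d@o;b=d@t
for lo in range(70,156,4):
    k=(a>=lo)&(a<lo+4)&(abs(b)<75)&(q[:,2]>25)
    m=k&(abs(b)<35)
    print(lo,k.sum(),q[k,2].max().round() if k.any() else '',np.round([b[k].min(),b[k].max()]) if k.any() else '', 'mid',m.sum(), np.median(q[m,2]).round(1) if m.any() else '')
go(*(C+137*o),66,124.9)
E
```

```text
70 78 101.0 [-57.  66.] mid 42 92.3
74 39 96.0 [-58.  63.] mid 19 90.8
78 4 41.0 [-58.  58.] mid 0 
82 2 43.0 [-57.  56.] mid 0 
86 9 82.0 [-60.  56.] mid 3 79.2
90 68 89.0 [-65.  63.] mid 39 83.1
94 75 89.0 [-64.  64.] mid 40 83.3
98 145 88.0 [-66.  65.] mid 80 74.8
102 44 78.0 [-51.  50.] mid 28 42.3
106 10 73.0 [-48.  49.] mid 0 
110 12 76.0 [-49.  50.] mid 0 
114 11 76.0 [-48.  48.] mid 0 
118 10 73.0 [-49.  49.] mid 0 
122 12 73.0 [-48.  50.] mid 0 
126 10 74.0 [-48.  49.] mid 0 
130 12 76.0 [-49.  50.] mid 0 
134 10 74.0 [-50.  47.] mid 0 
138 11 74.0 [-49.  49.] mid 0 
142 29 77.0 [-48.  50.] mid 14 67.7
146 54 76.0 [-46.  47.] mid 38 70.4
150 50 75.0 [-43.  44.] mid 42 69.7
154 8 69.0 [-39.  39.] mid 6 66.9
grasp [ 137.4 -506.5  257.2] shift [ 520.5 -452.6  191.9] spin deg -19.729646545591095 T 0.1 gap 88.15690387453951 F [0.1 0.2 0.3]
```

Top depth shows the drawer front at 88–101 mm from the cabinet centre and the bar at about 149 mm, so the drawer is already slightly ajar. I'm moving toward the handle now.

Emit:
jog_arm --series '[0.1, 1, -0.9, 0, 0, 0.1, 1, -0.9, 0, 0, 0.1, 1, -0.9, 0, 0, 0.1, 1, -0.9, 0, 0, 0.1, 1, -0.9, 0, 0]' --squeeze 20

```text
clock: 0.52
ee_pos: [211.5, -391.9, 405.0]
ee_rot: [0.991, 0.133, 0.0, 0.0]
wrist_force: [-0.8, -0.7, -0.0]
finger_gap: 57.1
grasp_force: 0.0
```

Emit:
jog_arm --series '[0.1, 1, -0.9, 0, 0, 0.1, 1, -0.9, 0, 0, 0.1, 1, -0.9, 0, 0, 0.1, 1, -0.9, 0, 0, 0.1, 1, -0.9, 0, 0]'

```text
clock: 0.93
ee_pos: [284.0, -280.1, 404.9]
ee_rot: [0.991, 0.133, 0.0, 0.0]
wrist_force: [-0.4, -1.5, -0.0]
finger_gap: 39.7
grasp_force: 0.0
```

Emit:
jog_arm --series '[0.1, 1, -0.9, 0, 0, 0.1, 1, -0.9, 0, 0, 0.1, 1, -0.9, 0, 0, 0.1, 1, -0.9, 0, 0, 0.1, 1, -0.9, 0, 0]'

```text
clock: 1.35
ee_pos: [357.1, -167.8, 404.7]
ee_rot: [0.991, 0.133, -0.0, 0.0]
wrist_force: [-0.9, -1.3, 0.0]
finger_gap: 39.5
grasp_force: 0.0
```

Emit:
jog_arm --series '[0.1, 1, -0.9, 0, 0, 0.1, 1, -0.9, 0, 0, 0.1, 1, -0.9, 0, 0, 0.1, 1, -0.9, 0, 0, 0.1, 1, -0.9, 0, 0]'

```text
clock: 1.77
ee_pos: [430.2, -55.4, 404.4]
ee_rot: [0.991, 0.133, -0.0, 0.0]
wrist_force: [-0.1, 0.2, 0.3]
finger_gap: 39.7
grasp_force: 0.0
```

Emit:
jog_arm --series '[0.1, 1, -0.9, 0, -0.44, 0.1, 1, -0.9, 0, -0.44, 0.1, 1, -0.9, 0, -0.44, 0.1, 1, -0.9, 0, -0.44, 0.1, 1, -0.9, 0, -0.44]'

```text
clock: 2.18
ee_pos: [503.2, 57.2, 404.1]
ee_rot: [0.954, 0.3, -0.0, 0.0]
wrist_force: [1.5, -0.4, -0.0]
finger_gap: 39.6
grasp_force: 0.0
```

Run:
```python
from h import *
go(*(C+149*o),66,124.9)
c=viewer.camera("wrist");cv2.imwrite("pics/w1.png",c["frame"]);print(c["mtx"],c["pose"].round(3))
```

```text
grasp [503.1  57.1 257.1] shift [ 20.6  -9.5 191.1] spin deg 0.06005362851078644 T 2.1833 gap 39.5995108605526 F [ 1.5 -0.4 -0. ]
[[325.1922621    0.         271.38167416]
 [  0.         325.1922621  207.10597713]
 [  0.           0.           1.        ]] [[ 5.73000e-01  7.78000e-01  2.58000e-01  5.70684e+02]
 [-8.20000e-01  5.44000e-01  1.80000e-01  1.02363e+02]
 [-1.00000e-03 -3.14000e-01  9.49000e-01  3.84580e+02]
 [ 0.00000e+00  0.00000e+00  0.00000e+00  1.00000e+00]]
```

View pics/w1.png

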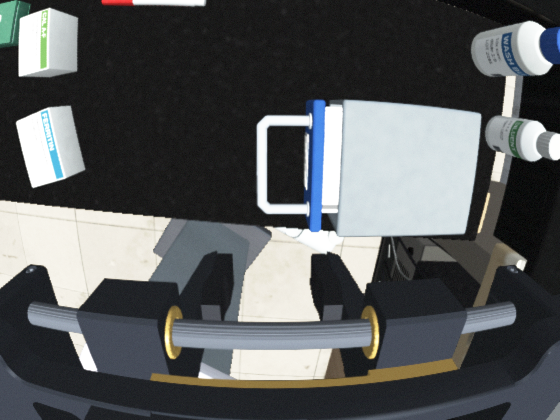

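The wrist view shows the bar upright at column 263 (rows 120–210), with the blue drawer front at column 316. I'll cross-check the bar by casting rays to z=66.

```bash
cat >> h.py <<'E'
def ray(c,u,v,z):
    K=c["mtx"];d=np.array([u-K[0,2],v-K[1,2]])/K[0,0];r=np.hypot(*d);
    k=np.array([np.sin(r)*d[0]/r,-np.sin(r)*d[1]/r,-np.cos(r)]);k=c["pose"][:3,:3]@k;p=c["pose"][:3,3]
    return (p+k*(z-p[2])/k[2])[:2]
E
python3 - <<'E'
from h import *
c=viewer.camera("wrist")
for u,v,z in((263,125,68),(263,165,70),(263,205,68),(316,102,82),(316,228,82),(342,102,92),(340,232,92),(480,112,92),(470,237,92)):
    p=ray(c,u,v,z);print(u,v,p.round(1),"out",((p-C)@o).round(1),"t",((p-C)@t).round(1))
E
```

```text
263 125 [547.7  95.9] out 145.7 t -38.4
263 165 [515.4  73.5] out 145.9 t 0.9
263 205 [480.8  49.8] out 146.3 t 42.9
316 102 [594.7  68.7] out 96.5 t -61.3
316 228 [495.1  -5.5] out 92.7 t 62.8
342 102 [608.1  50.8] out 74.2 t -62.2
340 232 [507.8 -24.5] out 69.8 t 63.2
480 112 [696.6 -70.7] out -76.1 t -65.2
470 237 [ 589.3 -158.4] out -86.7 t 73.0
```

Emit:
jog_arm --series '[0.1, 0.206, -0.095, 0.2, 0, 0.1, 0.206, -0.095, 0.5, 0, 0.1, 0.206, -0.095, 0.8, 0, 0.1, 0.206, -0.095, 0.8, 0, 0.1, 0.206, -0.095, 0.8, 0]'

```text
clock: 2.7
ee_pos: [513.4, 76.1, 324.8]
ee_rot: [0.954, 0.299, -0.001, -0.0]
wrist_force: [0.4, 0.1, 0.3]
finger_gap: 39.6
grasp_force: 0.0
```

Emit:
jog_arm --series '[0.1, 0, 0.01, 0.3, 0, 0.1, 0, 0.01, 0.6, 0, 0.1, 0, 0.01, 0.8, 0, 0.1, 0, 0.01, 0.9, 0, 0.1, 0, 0.01, 0.9, 0]'

```text
clock: 3.12
ee_pos: [514.4, 76.3, 234.9]
ee_rot: [0.954, 0.3, -0.0, -0.0]
wrist_force: [-0.5, 0.1, 0.2]
finger_gap: 39.6
grasp_force: 0.0
```

Run:
```python
from h import *
go(*(C+148*o),65,124.9)
```

```text
grasp [514.3  76.3  87.9] shift [ 0.2  0.8 22.9] spin deg -0.0035796757844082094 T 3.1167 gap 39.5677554878309 F [-0.5  0.1  0.2]
```

Emit:
jog_arm --series '[0.1, 0, 0, 0.12, 0, 0.1, 0, 0, 0.23, 0, 0.3, 0, 0, 0.23, 0, 1, 0, 0, 0.23, 0, 1, 0, 0, 0.23, 0]' --squeeze 20

```text
clock: 3.53
ee_pos: [514.5, 77.1, 212.8]
ee_rot: [0.954, 0.3, 0.001, 0.0]
wrist_force: [0.4, -0.1, 0.5]
finger_gap: 21.9
grasp_force: 0.0
```

Emit:
jog_arm --series '[1, 0, 0, 0, 0, 1, 0, 0, 0, 0, 1, 0, 0, 0, 0, 1, 0, 0, 0, 0, 1, 0, 0, 0, 0]'

```text
clock: 3.95
ee_pos: [514.4, 77.2, 212.3]
ee_rot: [0.954, 0.3, 0.0, 0.0]
wrist_force: [-0.7, 0.3, 5.9]
finger_gap: 8.5
grasp_force: 19.3
```

Gripped. Next, pull along −y of the tool.

Emit:
jog_arm --series '[1, 0, -0.1, 0, 0, 1, 0, -0.2, 0, 0, 1, 0, -0.3, 0, 0, 1, 0, -0.4, 0, 0, 1, 0, -0.5, 0, 0]'

```text
clock: 4.37
ee_pos: [485.3, 118.8, 212.3]
ee_rot: [0.954, 0.3, 0.001, 0.0]
wrist_force: [1.8, -2.0, 5.1]
finger_gap: 8.4
grasp_force: 19.3
```

Emit:
jog_arm --series '[1, 0, -0.1, 0, 0, 1, 0, -0.2, 0, 0, 1, 0, -0.3, 0, 0, 1, 0, -0.4, 0, 0, 1, 0, -0.5, 0, 0]'

```text
clock: 4.78
ee_pos: [456.7, 159.8, 212.3]
ee_rot: [0.954, 0.301, 0.001, 0.0]
wrist_force: [1.9, -1.7, 5.1]
finger_gap: 8.7
grasp_force: 19.3
```

Emit:
jog_arm --series '[1, 0, -0.02, 0, 0, 1, 0, -0.04, 0, 0, 1, 0, -0.06, 0, 0, 1, 0, -0.08, 0, 0, 1, 0, -0.08, 0, 0]'

```text
clock: 5.2
ee_pos: [454.0, 163.7, 212.4]
ee_rot: [0.954, 0.301, 0.002, 0.004]
wrist_force: [12.9, -28.6, -1.9]
finger_gap: 8.7
grasp_force: 19.9
```

The stop was reached at about 255 mm out, as predicted. Releasing and lifting.

Emit:
jog_arm --series '[0.1, 0, 0.04, 0, 0, 0.1, 0, 0.04, 0, 0, 0.1, 0, 0.04, 0, 0, 0.1, 0, 0.04, 0, 0, 0.1, 0, 0.04, 0, 0]'

```text
clock: 5.62
ee_pos: [454.2, 162.9, 211.6]
ee_rot: [0.954, 0.301, -0.0, -0.0]
wrist_force: [-0.3, 0.4, 0.4]
finger_gap: 39.0
grasp_force: 0.0
```

Emit:
jog_arm --series '[0.1, 0, 0, -0.1, 0, 0.1, 0, 0, -0.4, 0, 0.1, 0, 0, -0.8, 0, -1, 0, 0, -1, 0, -1, 0, 0, -1, 0]'

```text
clock: 6.03
ee_pos: [455.0, 162.8, 316.6]
ee_rot: [0.954, 0.301, 0.004, 0.001]
wrist_force: [0.2, -0.0, 0.9]
finger_gap: 51.1
grasp_force: 0.0
```

Run:
```python
from h import *
c=viewer.camera("top");P=pts(c)
q=P.reshape(-1,3);d=q[:,:2]-C;a=d@o;b=d@t
print("front?",[(lo,int(((a>=lo)&(a<lo+4)&(abs(b)<65)&(abs(q[:,2]-83)<6)).sum())) for lo in range(170,230,4)])
m=np.zeros(P.shape[:2],np.uint8);m[250:312,198:260]=1
m&=(abs(P[...,2]-50.5)<5).astype(np.uint8);qq=P[m>0];print(cv2.minAreaRect(qq[:,:2].astype(np.float32)),len(qq))
go(376.7,321.1,38,135.1)
```

```text
front? [(170, 0), (174, 0), (178, 0), (182, 0), (186, 0), (190, 2), (194, 15), (198, 15), (202, 14), (206, 1), (210, 0), (214, 0), (218, 0), (222, 0), (226, 0)]
((394.1138610839844, 338.69366455078125), (139.48828125, 62.82369613647461), 44.87834930419922) 751
grasp [455.3 162.8 167. ] shift [  25.9 -175.1  128.7] spin deg -10.108794463696768 T 6.0833 gap 54.866533767125105 F [ 0.9 -0.1  0.1]
```

Emit:
jog_arm --series '[-1, 0.26, -0.4, 0, 0, -1, 0.26, -0.8, 0, 0, -1, 0.26, -0.9, 0, -0.225, -1, 0.26, -0.9, 0, -0.225, -1, 0.26, -0.9, 0, -0.225]'

```text
clock: 6.5
ee_pos: [423.5, 251.9, 310.7]
ee_rot: [0.923, 0.385, -0.001, -0.0]
wrist_force: [0.1, 0.7, 0.8]
finger_gap: 87.2
grasp_force: 0.0
```

Run:
```python
from h import *
go(376.7,321.1,38,135.1)
c=viewer.camera("wrist");cv2.imwrite("pics/w2.png",c["frame"])
```

```text
grasp [423.2 251.8 163.7] shift [ 16.9 -81.6 125.7] spin deg 0.21446573282628378 T 6.5 gap 87.20584987719234 F [0.1 0.7 0.8]
```

View pics/w2.png

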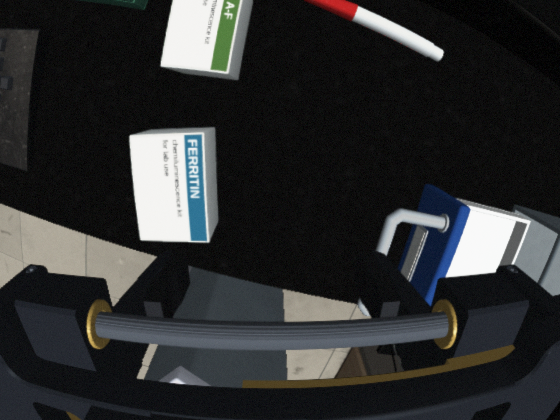

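The blue-band carton top spans about (132–215, 129–242), with the green carton beyond at (205,40) and the open drawer at right. I'm moving over the blue carton and down.

Emit:
jog_arm --series '[-1, 0.17, -0.4, 0, 0, -1, 0.17, -0.82, 0, 0, -1, 0.17, -0.82, 0.1, 0, -1, 0.17, -0.82, 0.4, 0, -1, 0.17, -0.82, 0.5, 0]'

```text
clock: 6.97
ee_pos: [377.4, 320.6, 258.7]
ee_rot: [0.924, 0.383, -0.002, 0.0]
wrist_force: [-0.3, -0.5, -2.0]
finger_gap: 87.8
grasp_force: 0.0
```

Run:
```python
from h import *
go(376.7,321.1,38,135.1)
c=viewer.camera("wrist");f=c["frame"]
hsv=cv2.cvtColor(f,cv2.COLOR_BGR2HSV)
m=((hsv[...,2]>140)).astype(np.uint8);m[:60]=0;m[300:]=0
P=[ray(c,u,v,50) for v,u in zip(*np.nonzero(m))];P=np.array(P)
k=np.linalg.norm(P-[376.7,321.1],axis=1)<75
print(k.sum(),cv2.minAreaRect(P[k].astype(np.float32)))
cv2.imwrite("pics/w3.png",f)
```

```text
grasp [376.8 320.2 111.7] shift [ 0.8 -0.6 73.7] spin deg -0.09041987340623336 T 6.9667 gap 87.79639453448688 F [-0.3 -0.5 -2. ]
13014 ((365.83837890625, 328.81182861328125), (98.6153793334961, 90.5103530883789), 44.8460807800293)
```

View pics/w3.png

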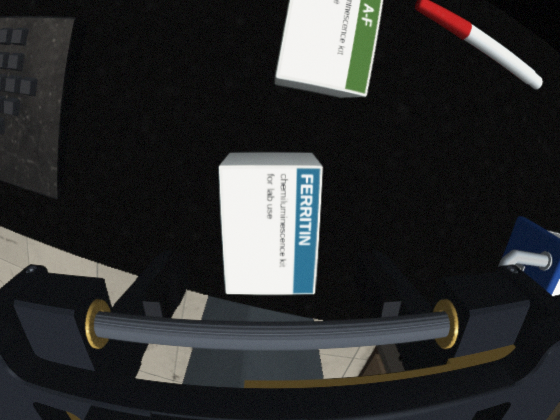

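The carton (columns 220–322) is centred between the fingers at 152 and 392. Descending and gripping.

Emit:
jog_arm --series '[-1, 0, 0, 0.2, 0, -1, 0, 0, 0.4, 0, -1, 0, 0, 0.6, 0, -1, 0, 0, 0.74, 0, -1, 0, 0, 0.74, 0]' --squeeze 10

```text
clock: 7.43
ee_pos: [378.4, 320.1, 185.9]
ee_rot: [0.924, 0.382, -0.002, 0.0]
wrist_force: [-0.4, -0.1, -1.2]
finger_gap: 88.3
grasp_force: 0.0
```

Emit:
jog_arm --series '[-0.2, 0, 0, 0, 0, 1, 0, 0, 0, 0, 1, 0, 0, 0, 0, 1, 0, 0, 0, 0, 1, 0, 0, 0, 0]'

```text
clock: 7.85
ee_pos: [378.4, 321.1, 188.6]
ee_rot: [0.924, 0.383, 0.001, -0.0]
wrist_force: [0.3, -1.1, 5.7]
finger_gap: 61.9
grasp_force: 10.0
```

Emit:
jog_arm --series '[1, 0, 0, 0, 0, 1, 0, 0, 0, 0, 1, 0, 0, 0, 0, 1, 0, 0, -0.05, 0, 1, 0, 0, -0.1, 0]'

```text
clock: 8.27
ee_pos: [378.1, 321.0, 198.0]
ee_rot: [0.924, 0.383, -0.0, 0.0]
wrist_force: [-0.6, -0.3, -1.4]
finger_gap: 61.8
grasp_force: 10.0
```

Run:
```python
from h import *
go(*(C+136*o),56,124.9)
```

```text
grasp [378.1 321.   51. ] shift [-79.2 281.8  -5. ] spin deg 10.197090218675044 T 8.2667 gap 61.80562943007745 F [-0.6 -0.3 -1.4]
```

Emit:
jog_arm --series '[1, 0, 0, -0.15, 0, 1, 0, 0, -0.4, 0, 1, 0, 0, -0.65, 0, 1, 0, 0, -0.9, 0, 1, 0, 0, -1, 0]'

```text
clock: 8.68
ee_pos: [378.4, 321.2, 301.0]
ee_rot: [0.924, 0.384, 0.002, -0.0]
wrist_force: [1.5, 0.1, 0.1]
finger_gap: 61.8
grasp_force: 10.0
```

Emit:
jog_arm --series '[1, -0.04, 0.15, -0.05, 0, 1, -0.1, 0.35, -0.1, 0, 1, -0.16, 0.55, -0.1, 0, 1, -0.21, 0.75, -0.1, 0, 1, -0.26, 0.94, -0.1, 0]'

```text
clock: 9.1
ee_pos: [426.7, 235.3, 307.3]
ee_rot: [0.924, 0.383, -0.0, -0.0]
wrist_force: [-0.1, -0.0, -1.1]
finger_gap: 62.1
grasp_force: 10.0
```

Emit:
jog_arm --series '[1, -0.05, 0.19, 0, 0, 1, -0.1, 0.38, 0, 0, 1, -0.16, 0.57, 0, 0, 1, -0.21, 0.75, 0, 0, 1, -0.26, 0.92, 0, 0]'

```text
clock: 9.52
ee_pos: [473.6, 151.9, 307.2]
ee_rot: [0.924, 0.383, -0.0, -0.0]
wrist_force: [-0.9, 0.1, -0.6]
finger_gap: 61.8
grasp_force: 10.0
```

Emit:
jog_arm --series '[1, -0.05, 0.19, 0, 0.1, 1, -0.1, 0.38, 0, 0.22, 1, -0.16, 0.57, 0, 0.227, 1, -0.21, 0.75, 0, 0.227, 1, -0.26, 0.9, 0, 0.227]'

```text
clock: 9.93
ee_pos: [519.1, 69.8, 307.1]
ee_rot: [0.954, 0.299, -0.0, -0.0]
wrist_force: [0.8, -0.2, -1.6]
finger_gap: 61.7
grasp_force: 10.0
```

Run:
```python
from h import *
go(*(C+136*o),59.5,124.9)
c=viewer.camera("wrist");cv2.imwrite("pics/w4.png",c["frame"])
```

```text
grasp [518.9  69.8 160.1] shift [  0.2   4.9 100.6] spin deg -0.050449322997394574 T 9.9333 gap 61.6942202902181 F [ 0.8 -0.2 -1.6]
```

View pics/w4.png

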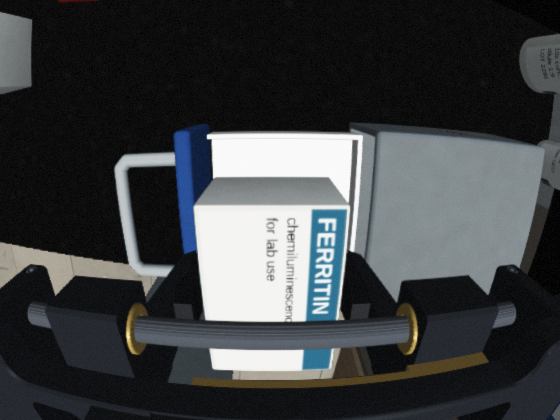

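The carton is level, over the white drawer tray (columns 212–352, far wall at row 135), between the blue front and the cabinet. Lowering it slowly.

Emit:
jog_arm --series '[1, 0, 0.05, 0, 0, 1, 0, 0.05, 0.2, 0, 1, 0, 0.05, 0.4, 0, 1, 0, 0.05, 0.6, 0, 1, 0, 0.05, 0.7, 0]'

```text
clock: 10.4
ee_pos: [520.7, 67.4, 235.4]
ee_rot: [0.954, 0.3, -0.002, -0.001]
wrist_force: [0.1, -0.0, -1.5]
finger_gap: 61.7
grasp_force: 10.0
```

Emit:
jog_arm --series '[1, 0, 0, 0.08, 0, 1, 0, 0, 0.16, 0, 1, 0, 0, 0.24, 0, 1, 0, 0, 0.28, 0, 1, 0, 0, 0.28, 0]'

```text
clock: 10.82
ee_pos: [521.4, 66.9, 209.2]
ee_rot: [0.954, 0.3, -0.0, -0.0]
wrist_force: [-0.4, 0.1, -2.2]
finger_gap: 61.7
grasp_force: 10.0
```

Run:
```python
from h import *
go(*(C+136*o),59.5,124.9)
```

```text
grasp [521.3  66.9  62.2] shift [-0.1  1.1  2.7] spin deg -0.015080792149547051 T 10.8167 gap 61.678683471337756 F [-0.4  0.1 -2.2]
```

Not yet in contact, so down in small steps.

Emit:
jog_arm --series '[1, 0, 0.01, 0.01, 0, 1, 0, 0.01, 0.02, 0, 1, 0, 0.01, 0.025, 0, 1, 0, 0.01, 0.025, 0, 1, 0, 0.01, 0.025, 0]'

```text
clock: 11.23
ee_pos: [522.1, 66.0, 207.4]
ee_rot: [0.954, 0.3, 0.0, 0.0]
wrist_force: [0.4, 0.6, -1.3]
finger_gap: 62.1
grasp_force: 10.0
```

Emit:
jog_arm --series '[1, 0, 0, 0.01, 0, 1, 0, 0, 0.015, 0, 1, 0, 0, 0.02, 0, 1, 0, 0, 0.02, 0, 1, 0, 0, 0.02, 0]'

```text
clock: 11.65
ee_pos: [522.3, 65.9, 206.4]
ee_rot: [0.954, 0.3, 0.0, 0.0]
wrist_force: [-3.6, -1.9, 11.7]
finger_gap: 61.7
grasp_force: 10.0
```

On the floor. Opening only to about 75 mm so the fingers stay inside the walls, then lifting.

Emit:
jog_arm --series '[-0.65, 0, 0, 0, 0, -0.65, 0, 0, -0.01, 0, -0.65, 0, 0, -0.01, 0, -0.65, 0, 0, -0.01, 0, -0.65, 0, 0, -0.01, 0]'

```text
clock: 12.07
ee_pos: [522.1, 66.0, 206.1]
ee_rot: [0.954, 0.3, -0.0, -0.0]
wrist_force: [-0.7, -0.5, 0.4]
finger_gap: 72.8
grasp_force: 0.0
```

Emit:
jog_arm --series '[-0.65, 0, 0, 0, 0, -0.65, 0, 0, -0.1, 0, -0.65, 0, 0, -0.3, 0, -0.65, 0, 0, -0.6, 0, -0.65, 0, 0, -1, 0]'

```text
clock: 12.48
ee_pos: [521.5, 66.1, 306.4]
ee_rot: [0.954, 0.3, -0.002, -0.001]
wrist_force: [0.7, -0.6, -0.4]
finger_gap: 72.7
grasp_force: 0.0
```

Run:
```python
from h import *
go(*(C+255*o),66,124.9)
c=viewer.camera("wrist");cv2.imwrite("pics/w5.png",c["frame"])
```

```text
grasp [521.   66.1 159.4] shift [   0.8 -118.1   93.7] spin deg -0.02352666393232994 T 12.4833 gap 72.7314665517231 F [ 0.7 -0.6 -0.4]
```

View pics/w5.png

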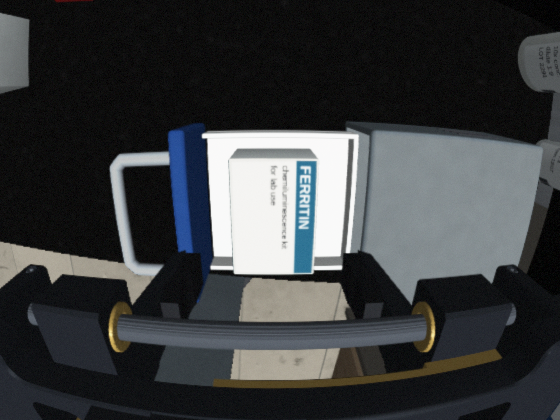

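Carton upright in the tray, at columns 231–317 and rows 150–273. I'll check its exact placement by ray casting.

Run:
```python
from h import *
c=viewer.camera("wrist")
for u,v,z in((231,158,68),(316,158,68),(235,273,68),(313,273,68),(205,134,38),(355,136,38),(345,264,38)):
    p=ray(c,u,v,z);print(u,v,"out",((p-C)@o).round(1),"t",((p-C)@t).round(1))
q=pts(viewer.camera("top")).reshape(-1,3);d=q[:,:2]-C;a=d@o;b=d@t
k=(a>85)&(a<190)&(abs(b)<65)&(abs(q[:,2]-68)<4)
print(k.sum(),a[k].mean(),b[k].mean(),np.ptp(a[k]),np.ptp(b[k]),q[k,2].std(),np.median(q[k,2]))
```

```text
231 158 out 161.1 t -45.8
316 158 out 100.5 t -45.7
235 273 out 161.7 t 46.6
313 273 out 98.8 t 46.9
205 134 out 185.3 t -61.0
355 136 out 64.4 t -59.7
345 264 out 65.0 t 55.4
13 162.81363078362483 39.093640398784274 8.233846722801019 12.619000599824773 1.7178832557268329 67.72181682613109
```

Carton flat (top at 68 mm), centred within a few mm. Moving to the handle to push the drawer shut.

Emit:
jog_arm --series '[0.1, 0.01, -0.3, 0, 0, 0.1, 0.01, -0.6, 0, 0, 0.1, 0.01, -0.9, 0, 0, 0.1, 0.01, -1, 0, 0, 0.1, 0.01, -1, 0, 0]'

```text
clock: 13.05
ee_pos: [464.7, 149.9, 305.8]
ee_rot: [0.954, 0.301, -0.001, -0.0]
wrist_force: [0.0, -0.8, -0.3]
finger_gap: 41.8
grasp_force: 0.0
```

Emit:
jog_arm --series '[0.1, 0, -0.18, 0, 0, 0.1, 0, -0.18, 0.1, 0, 0.1, 0, -0.18, 0.3, 0, 0.1, 0, -0.18, 0.5, 0, 0.1, 0, -0.18, 0.5, 0]'

```text
clock: 13.47
ee_pos: [455.3, 162.2, 252.6]
ee_rot: [0.954, 0.299, -0.003, -0.0]
wrist_force: [-0.4, 0.1, -0.2]
finger_gap: 39.8
grasp_force: 0.0
```

Run:
```python
from h import *
go(*(C+255*o),66,124.9)
```

```text
grasp [454.4 162.  105.6] shift [ 0.5 -1.5 39.6] spin deg -0.06671274934211624 T 13.4667 gap 39.768052910493736 F [-0.4  0.1 -0.2]
```

Emit:
jog_arm --series '[0.1, 0, -0.015, 0.2, 0, 0.1, 0, -0.015, 0.4, 0, 0.1, 0, -0.015, 0.4, 0, 1, 0, -0.015, 0.4, 0, 1, 0, -0.015, 0.4, 0]' --squeeze 20

```text
clock: 13.88
ee_pos: [455.3, 164.3, 217.3]
ee_rot: [0.954, 0.3, 0.001, 0.0]
wrist_force: [0.1, -0.0, 0.7]
finger_gap: 28.2
grasp_force: 0.0
```

Emit:
jog_arm --series '[1, 0, 0, 0, 0, 1, 0, 0, 0, 0, 1, 0, 0, 0, 0, 1, 0, 0, 0, 0, 1, 0, 0, 0, 0]'

```text
clock: 14.3
ee_pos: [455.5, 163.7, 217.2]
ee_rot: [0.954, 0.3, 0.002, 0.002]
wrist_force: [3.9, -10.6, -0.5]
finger_gap: 9.0
grasp_force: 20.0
```

Emit:
jog_arm --series '[1, 0, 0.04, 0, 0, 1, 0, 0.1, 0, 0, 1, 0, 0.17, 0, 0, 1, 0, 0.24, 0, 0, 1, 0, 0.3, 0, 0]'

```text
clock: 14.72
ee_pos: [472.2, 139.8, 217.1]
ee_rot: [0.954, 0.3, 0.001, -0.0]
wrist_force: [-0.2, 1.6, 5.9]
finger_gap: 9.2
grasp_force: 20.0
```

Emit:
jog_arm --series '[1, 0, 0.07, 0, 0, 1, 0, 0.14, 0, 0, 1, 0, 0.21, 0, 0, 1, 0, 0.28, 0, 0, 1, 0, 0.35, 0, 0]'

```text
clock: 15.13
ee_pos: [492.2, 111.1, 217.1]
ee_rot: [0.954, 0.3, 0.001, -0.0]
wrist_force: [-1.3, 2.7, 6.9]
finger_gap: 9.4
grasp_force: 20.0
```

Emit:
jog_arm --series '[1, 0, 0.07, 0, 0, 1, 0, 0.14, 0, 0, 1, 0, 0.21, 0, 0, 1, 0, 0.28, 0, 0, 1, 0, 0.35, 0, 0]'

```text
clock: 15.55
ee_pos: [512.2, 82.4, 217.1]
ee_rot: [0.954, 0.3, 0.001, -0.0]
wrist_force: [-2.3, 3.1, 5.3]
finger_gap: 9.3
grasp_force: 20.0
```

Emit:
jog_arm --series '[1, 0, 0.05, 0, 0, 1, 0, 0.09, 0, 0, 1, 0, 0.13, 0, 0, 1, 0, 0.15, 0, 0, 1, 0, 0.17, 0, 0]'

```text
clock: 15.97
ee_pos: [521.9, 68.5, 217.1]
ee_rot: [0.954, 0.3, 0.001, 0.0]
wrist_force: [-0.8, 1.2, 5.8]
finger_gap: 9.0
grasp_force: 20.0
```

Emit:
jog_arm --series '[1, 0, 0.02, 0, 0, 1, 0, 0.035, 0, 0, 1, 0, 0.05, 0, 0, 1, 0, 0.06, 0, 0, 1, 0, 0.06, 0, 0]'

```text
clock: 16.38
ee_pos: [524.8, 64.4, 217.1]
ee_rot: [0.954, 0.3, 0.0, -0.001]
wrist_force: [-3.3, 7.1, 9.0]
finger_gap: 9.2
grasp_force: 20.0
```

Emit:
jog_arm --series '[1, 0, 0.01, 0, 0, 1, 0, 0.02, 0, 0, 1, 0, 0.03, 0, 0, 1, 0, 0.03, 0, 0, 1, 0, 0.03, 0, 0]'

```text
clock: 16.8
ee_pos: [525.5, 63.7, 217.0]
ee_rot: [0.954, 0.3, -0.001, -0.003]
wrist_force: [-11.4, 21.8, 15.1]
finger_gap: 9.4
grasp_force: 20.0
```

Fully shut: 25 N at the stop. Easing off, releasing and rising.

Emit:
jog_arm --series '[1, 0, -0.02, 0, 0, 1, 0, -0.03, 0, 0, 0.1, 0, -0.03, 0, 0, 0.1, 0, -0.03, 0, 0, 0.1, 0, -0.03, 0, 0]'

```text
clock: 17.22
ee_pos: [525.0, 63.6, 216.2]
ee_rot: [0.954, 0.3, -0.0, 0.0]
wrist_force: [-0.5, -0.4, -0.1]
finger_gap: 26.7
grasp_force: 0.0
```

Emit:
jog_arm --series '[0.1, 0, 0, 0, 0, 0.1, 0, 0, 0, 0, 0.1, 0, 0, -0.2, 0, 0.1, 0, 0, -0.6, 0, 0.1, 0, 0, -1, 0]'

```text
clock: 17.63
ee_pos: [524.6, 63.6, 316.6]
ee_rot: [0.954, 0.3, -0.001, -0.001]
wrist_force: [1.2, -0.4, 0.2]
finger_gap: 39.6
grasp_force: 0.0
```

Emit:
jog_arm --series '[0.1, 0, -0.4, -0.3, 0, 0.1, 0, -0.8, -0.3, 0, 0.1, 0, -0.8, -0.3, 0, 0.1, 0, -0.8, -0.3, 0, 0.1, 0, -0.8, -0.3, 0]'

```text
clock: 18.05
ee_pos: [479.4, 129.1, 346.0]
ee_rot: [0.954, 0.3, -0.0, 0.0]
wrist_force: [0.3, -0.1, 0.3]
finger_gap: 39.3
grasp_force: 0.0
```

Run:
```python
from h import *
c=viewer.camera("wrist");cv2.imwrite("pics/w6.png",c["frame"])
s=cv2.cvtColor(c["frame"],cv2.COLOR_BGR2HSV);m=cv2.inRange(s,(105,150,60),(125,255,255))
v,u=np.nonzero(m);p=np.array([ray(c,a,b,82) for a,b in zip(u,v)]);d=p-C;a=d@o;b=d@t
k=(abs(b)<60)&(a>40)&(a<130);print("blue front out pct",np.percentile(a[k],[1,50,99]))
print(sensors.get_state()["ee_pos"],sensors.get_state()["clock"])
```

```text
blue front out pct [ 73.52694445  86.53497047 110.53785831]
[479.66009505 128.69639883 345.7366559 ] 18.1
```

View pics/w6.png

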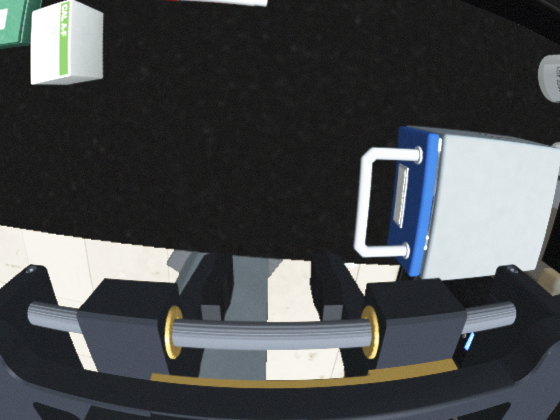

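The drawer front sits flush against the cabinet at column 437, and the gripper is clear of everything.

```bash
python3 -c "
from h import *
print(workorder.job_done())"
```

```text
the job is handed in; nothing more can be done
None
```

The job is handed in: the drawer was pulled to its stop, the blue carton set upright on its floor and released, and the drawer pushed shut against its stop (about 25 N) at 18 s; the hand-in call returned no verdict.

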